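Find the canister whose push-to-seal button no longer latches

TASK

Test the button of each of the three metal canisters by pressing it fully down and letting go: a good one stays down, and one of the three is worn and springs back up. Leave the two good canisters standing where they are with their buttons down, and set the faulty one gently and upright in the blue tray. Do not knock anything over or shift the other things on the counter.

Things in the scene. Friction and masses are not known exactly. Their poses are not given: they have to be found in the camera images.
- canister_a: one of three like-looking empty canisters, loose, 300 g: metal body 58 mm across, white lid 60 mm across (88 to 100 mm up), grey button 30 mm across with red skirt in the lid's middle. Origin: centre of underside, z up. 113 mm tall with button up, 103 mm down. Grip from above across lid and upper body. They stand in any order; nothing outside shows which is faulty.
- canister_b: one of three like-looking empty canisters, loose, 300 g: metal body 58 mm across, white lid 60 mm across (88 to 100 mm up), grey button 30 mm across with red skirt in the lid's middle. Origin: centre of underside, z up. 113 mm tall with button up, 103 mm down. Grip from above across lid and upper body. They stand in any order; nothing outside shows which is faulty.
- canister_c: one of three like-looking empty canisters, loose, 300 g: metal body 58 mm across, white lid 60 mm across (88 to 100 mm up), grey button 30 mm across with red skirt in the lid's middle. Origin: centre of underside, z up. 113 mm tall with button up, 103 mm down. Grip from above across lid and upper body. They stand in any order; nothing outside shows which is faulty.
- button_a (a joint): travel of the button of canister_a in m: 0 = up, 0.010 = fully down. Pressing it takes 2 to 4 N straight down in the middle. Let go, a good one stays as far down as it was pressed (its seal holds it); a faulty one springs back up to 0 at once.
- cap_a (a point): centre of the top face of the button of canister_a (113 mm above the canister's underside when up, 103 mm when down)
- button_b (a joint): travel of the button of canister_b in m: 0 = up, 0.010 = fully down. Pressing it takes 2 to 4 N straight down in the middle. Let go, a good one stays as far down as it was pressed (its seal holds it); a faulty one springs back up to 0 at once.
- cap_b (a point): centre of the top face of the button of canister_b (113 mm above the canister's underside when up, 103 mm when down)
- button_c (a joint): travel of the button of canister_c in m: 0 = up, 0.010 = fully down. Pressing it takes 2 to 4 N straight down in the middle. Let go, a good one stays as far down as it was pressed (its seal holds it); a faulty one springs back up to 0 at once.
- cap_c (a point): centre of the top face of the button of canister_c (113 mm above the canister's underside when up, 103 mm when down)
- tray: blue open tray for faulty items, fixed, 160 mm (its x) by 140 mm (its y), walls 4 mm thick and 16 mm high, inner floor 4 mm above its underside; origin: centre of the underside, on the counter
- muffin: bystander: dark muffin, 80 mm across, 75 mm high; origin centre of underside
- coffee_cup: bystander: small white cup with handle, 63x89 mm, 51 mm high; origin near centre of underside
- shaker: bystander: glass shaker with grey cap, 44 mm across, 90 mm high; origin centre of underside
- croissant: bystander: croissant, 100x73 mm, 52 mm high; origin centre of underside

How it is judged:
By the outcome, as a careful person would: the job done as asked, in the order asked, and still so for the second after the job is handed in, with the robot touching nothing.
It also fails if it takes over 72 s, if anything falls off the work surface, if the arm or the gripper's body presses on something with over 40 N, if the wrist force passes 120 N, or if a joint passes its speed limit or range.

ROBOT

A 6-joint arm with a two-finger parallel gripper is mounted at the origin on a cart in front of the work surface, level with it; the furniture and walls round the work are solid. World frame = base frame: x ahead of the robot, y to its left, z up, the work surface at z = 0. Lengths are in m, angles in rad, forces in N, time in s.
With the tool pointing down it reaches from about 0.4 to 0.825 m from the base axis. Payload 7 kg.
Tool frame: the origin (TCP) lies on the centre line of the jaws, within the pads' length; the fingertips stand 22 mm ahead of it and the grasp point (between the pads) lies 3 mm ahead of it (arm.tcp_to_tips is the distance from the TCP to the fingertips, in m); z points along the fingers, y is the line along which they close (so a half turn about z gives the same grasp; the last joint's range is limited). The gripper opens to 88 mm and grips with 3 to 60 N. Pads are 19 mm wide; open, the fingers measure 130 mm over their backs; the gripper's body (78 mm by 193 mm) begins 47 mm behind the grasp point.
Start: joints at [1.538, 0.359, 0.012, 0, -1.224, -0.288], TCP at [0.213, 0.641, 0.249] pointing down, gripper open.
Joint ranges: [-3.07, 3.07], [-1.43, 2.12], [-1.02, 1.25], [-3.03, 1.67], [-3.05, -0], [-3.03, 3.03]. Speed limits (rad/s): [2.39, 2.39, 3.01, 3.14, 3.14, 3.14].

INTERFACE

Orientations are given as [roll, pitch, yaw] about the fixed x, y, z axes, in that order (R = Rz(yaw) Ry(pitch) Rx(roll)).
In Python, from station import arm gives the robot as it stands.
- The arm moves only by the tool jog_arm, never from a script. Its argument "targets" is a list of rows, each an object of numbers: "dx", "dy", "dz": the shift along the tool's x, y, z in mm; "rx", "ry", "rz": the turn, a rotation vector about the tool's x, y, z in rad; "gripper": the closure, from 0 (fully open) to 1 (shut). In form: [{"dx": .., "dy": .., "dz": .., "rx": .., "ry": .., "rz": .., "gripper": ..}, ...]. A call has exactly 8 rows; each row is the pose to reach, as a shift and turn from the pose commanded when the call began, along the tool's axes at that moment; what a row does not reach only later rows make up. A row lasts 1/12 s, in which the tool goes at most 41.7 mm and 7.16 degrees, less where a joint would pass 70% of its speed; a pose out of reach is approached as far as the arm can. A call with a gripper value outside its range is refused whole. The fingers move at their own pace and stop on an object; "force" is the grip in N (left out, the last holds). Time passes only in rows, so rows that repeat a pose let the fingers close, or fill a call up. It gives the time, the measured TCP pose, the force, the opening and the grip force at its end, in the units of the state.
- arm.get_state(): the state, without advancing time (a new reading comes with each control period).
- arm.grab_frame(name): name is "side" or "top"; returns a dict with "frame" (480x640x3 uint8, red, green, blue), "z_map" (480x640 float32, m along the optical axis (not along the pixel's ray), 0 where there is no reading), "fx", "fy", "cx", "cy" (pixels), "distortion" ([k1, k2, p1, p2, k3] as OpenCV has them; the pictures are not rectified), "view" (4x4, takes a point from world to camera coordinates). Camera axes: x right, y down, z forward; pixel columns grow to the right and rows downward; lengths in m; the calibration is good to about 2 mm. A picture is of the moment at which its call begins.
- arm.job_done(): hands the job in; it is judged then, once.
The state is a dict: "t": time; "q": joint angles; "qd": joint speeds; "joint_efforts": joint torques, N m; "eef_pos": TCP position; "ee_rot": TCP orientation; "force": force on the tool from outside, world axes, zero at the start; "moment": the same for the moment, N m; "width": finger opening in m; "gripper_force": force on a finger pad.
Only numpy, scipy, OpenCV 4.12 (cv2) and the standard library are available. Lean on these libraries where they do the work, as an engineer would, in place of code of your own. Each camera call takes 0.05 s, during which the arm holds its last target. There are 200 camera calls.

## Working session

There is one attempt and no reset: what is moved stays moved. The work goes in short steps, Python scripts to look and compute and a tool call to move; the robot and the scene stay as the last step left them, time stands still between calls to the robot, and variables do not carry over. Pictures are saved under pics/ and viewed, at most 10 in all, crops included, and the job is handed in when it is done.

Besides the shell and the picture viewer there is one more tool, called after "Call:" by a JSON object that holds its "api" and its "payload", one argument or row to a line. jog_arm: Moves the arm, as the interface text tells. Its arguments: {"type":"object","properties":{"targets":{"type":"array","items":{"type":"object","properties":{"dx":{"type":"number"},"dy":{"type":"number"},"dz":{"type":"number"},"rx":{"type":"number"},"ry":{"type":"number"},"rz":{"type":"number"},"gripper":{"type":"number"}}}},"force":{"type":"number"}},"required":["targets"]}

```bash
mkdir -p pics; ls; cat > h.py <<'E'
from station import arm
import numpy as np, cv2
def save(f,n): cv2.imwrite('pics/'+n,f['frame'][:,:,::-1])
def K(f): return np.array([[f['fx'],0,f['cx']],[0,f['fy'],f['cy']],[0,0,1.]])
def world(f):
    h,w=f['z_map'].shape
    u,v=np.meshgrid(np.arange(w,dtype=float),np.arange(h,dtype=float))
    p=cv2.undistortPoints(np.stack([u,v],-1).reshape(-1,1,2),K(f),np.array(f['distortion'],float)).reshape(h,w,2)
    z=f['z_map'][...,None]; c=np.concatenate([p*z,z],-1)
    V=np.array(f['view']); return (c-V[:3,3])@V[:3,:3]
def rays(f,px,zw):
    V=np.array(f['view']);p=cv2.undistortPoints(np.array(px,float).reshape(-1,1,2),K(f),np.array(f['distortion'],float)).reshape(-1,2)
    d=np.c_[p,np.ones(len(p))]@V[:3,:3]; o=-V[:3,:3].T@V[:3,3]
    return o+d*((zw-o[2])/d[:,2])[:,None]
E
python3 - <<'E'
from h import *
for n in('top','side'):
    f=arm.grab_frame(n);save(f,n+'0.png');np.savez(n+'0.npz',**{k:np.array(v) for k,v in f.items()})
s=arm.get_state();print(s,arm.tcp_to_tips)
E
```

```text
pics
{'t': 0.1, 'q': array([ 1.53812104e+00,  3.59354642e-01,  1.11610142e-02, -3.26931133e-04,
       -1.22410324e+00, -2.88116848e-01]), 'qd': array([-0.00066532, -0.00064567,  0.0015655 ,  0.00126419,  0.00040116,
        0.00035805]), 'joint_efforts': array([-1.18322569e-03, -5.84160841e+01,  2.93751955e+01,  7.01562926e+00,
        1.01806229e-02, -5.27700149e-05]), 'eef_pos': array([0.21271844, 0.64018109, 0.24769215]), 'ee_rot': array([ 3.14006663e+00, -1.31734186e-04, -3.20903354e-01]), 'force': array([-0.84499942,  0.08335317, -0.3069415 ]), 'moment': array([-0.05966908, -0.00333984,  0.01916605]), 'gripper_force': 0.0, 'width': 0.08784914879550948} 0.022
```

View pics/top0.png

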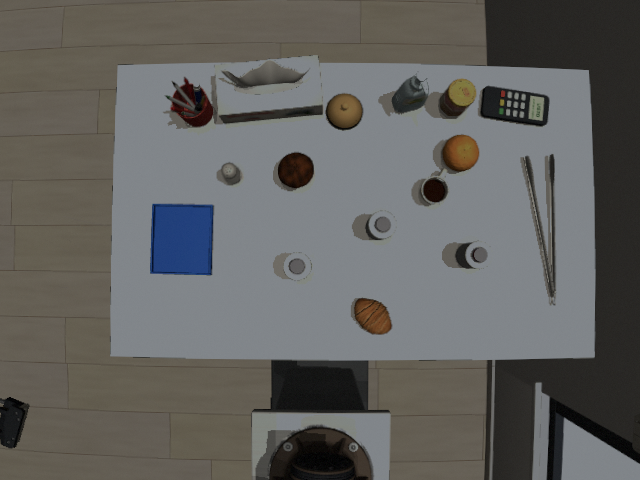

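View pics/side0.png

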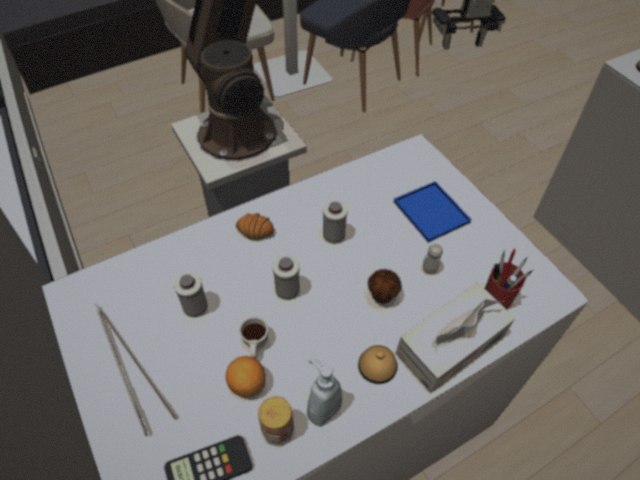

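The top view shows the canisters at about (297,266), (380,226) and (475,255), the tray at (182,239), the croissant at (373,316), the cup at (433,189), the muffin at (296,170) and the shaker at (230,173). The side view shows the same layout. The gripper is off the table, at the lower left.

```bash
python3 - <<'E'
from h import *
f=dict(np.load('top0.npz'));W=world(f)
V=f['view'];print('cam',-V[:3,:3].T@V[:3,3])
print('table z',np.median(W[320:340,200:260,2]))
for n,(u,v) in dict(L=(297,266),M=(380,226),R=(477,255)).items():
    w=W[v-25:v+26,u-25:u+26].reshape(-1,3);
    for lo,hi in((.094,.106),(.108,.12)):
        m=w[(w[:,2]>lo)&(w[:,2]<hi)]
        if len(m):print(n,lo,len(m),(m.min(0)+m.max(0))/2,np.ptp(m,0),m.mean(0))
print('tray',rays(f,[(152,205),(213,205),(213,274),(151,274)],.016))
for n,(u,v) in dict(croi=(373,316),cup=(433,189),muf=(296,170),shk=(230,173)).items():
    w=W[v-25:v+26,u-25:u+26].reshape(-1,3);m=w[w[:,2]>.02];print(n,m.min(0),m.max(0))
F=dict(np.load('side0.npz'));S=world(F)
for n,(u,v) in dict(L=(335,209),M=(286,264),R=(188,281)).items():
    w=S[v-25:v+40,u-25:u+26].reshape(-1,3);m=w[(w[:,2]>.108)&(w[:,2]<.12)];print('side',n,len(m),(m.min(0)+m.max(0))/2,np.ptp(m,0),m.mean(0))
i=f['frame'][195:300,255:505,::-1];cv2.imwrite('pics/crop.png',cv2.resize(i,None,fx=3.2,fy=3.2,interpolation=cv2.INTER_CUBIC))
E
```

```text
cam [0.48641171 0.00876744 1.35961327]
table z 0.0006683078591478538
L 0.094 456 [0.48467322 0.05255785 0.09999051] [0.05709178 0.05907979 0.01194933] [0.48425752 0.05297689 0.10050182]
L 0.108 154 [0.48468624 0.05310474 0.11422959] [0.02714306 0.02740345 0.01123164] [0.48434057 0.05299455 0.11375649]
M 0.094 453 [ 0.57345872 -0.12708671  0.1000569 ] [0.05928863 0.05956684 0.01177979] [ 0.57258957 -0.12650967  0.10082766]
M 0.108 161 [ 0.57718844 -0.12958165  0.11369816] [0.03796121 0.0341206  0.01135428] [ 0.57346759 -0.12714844  0.11385026]
R 0.094 450 [ 0.51001436 -0.33242527  0.10001307] [0.05765474 0.05807684 0.01180831] [ 0.50971003 -0.33073883  0.10056161]
R 0.108 157 [ 0.51510659 -0.33455789  0.11380283] [0.03813381 0.03000325 0.01129629] [ 0.51010745 -0.3336355   0.11374232]
tray [[0.62002163 0.38841742 0.016     ]
 [0.62024609 0.24720757 0.016     ]
 [0.4639494  0.24517378 0.016     ]
 [0.46251698 0.38806156 0.016     ]]
croi [ 0.33239949 -0.15554995  0.02017673] [0.48641171 0.00876744 1.35961327]
cup [ 0.48641171 -0.30577919  0.02166055] [0.71565439 0.00876744 1.35961327]
muf [0.48641171 0.00876744 0.04654478] [0.73258213 0.09784581 1.35961327]
shk [0.48641171 0.00876744 0.02038708] [0.70595039 0.2241324  1.35961327]
side L 90 [0.48602569 0.05177794 0.11191898] [0.02821366 0.02781912 0.0077314 ] [0.48684759 0.05136327 0.11151419]
side M 118 [ 0.57430592 -0.12852414  0.11197465] [0.03012798 0.02844553 0.00746524] [ 0.57494366 -0.12879706  0.11133743]
side R 137 [ 0.5100883  -0.33483553  0.11282887] [0.02958629 0.02968356 0.00913302] [ 0.51063413 -0.33487018  0.1121915 ]
```

View pics/crop.png

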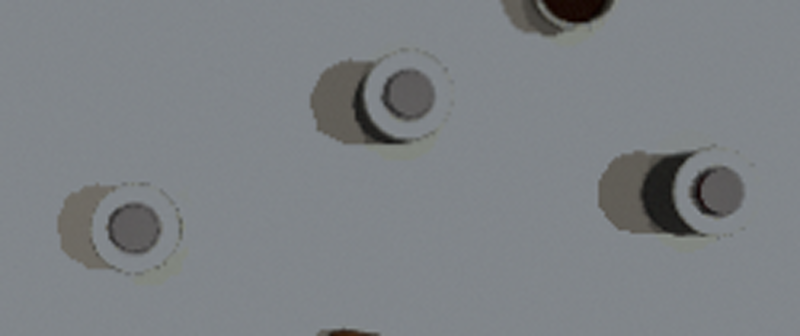

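Call:
{"api": "jog_arm", "payload": {
  "targets": [
    {"dx": 444, "dy": 472, "dz": 20, "gripper": 1},
    {"dx": 444, "dy": 472, "dz": 20, "gripper": 1},
    {"dx": 444, "dy": 472, "dz": 20, "gripper": 1},
    {"dx": 444, "dy": 472, "dz": 20, "gripper": 1},
    {"dx": 444, "dy": 472, "dz": 20, "gripper": 1},
    {"dx": 444, "dy": 472, "dz": 20, "gripper": 1},
    {"dx": 444, "dy": 472, "dz": 20, "gripper": 1},
    {"dx": 444, "dy": 472, "dz": 20, "gripper": 1}
  ],
  "force": 30
}}

```text
invalid input at $.targets[0]: expected keys dx, dy, dz, rx, ry, rz, gripper
```

```bash
cat > to.py <<'E'
from h import *
import sys
from scipy.spatial.transform import Rotation as Ro
s=arm.get_state();p=s['eef_pos'];R=Ro.from_euler('xyz',s['ee_rot']).as_matrix()
print('t',round(s['t'],2),p.round(4),s['ee_rot'].round(3),s['force'].round(1),'w',round(s['width'],4),'q',s['q'].round(2))
t=np.array([float(a) for a in sys.argv[1:4]]);print('move',(R.T@(t-p)*1000).round(1))
E
python3 to.py .485 .053 .17
```

```text
t 0.1 [0.2127 0.6402 0.2477] [ 3.14  -0.    -0.321] [-0.8  0.1 -0.3] w 0.0878 q [ 1.54  0.36  0.01 -0.   -1.22 -0.29]
move [443.6 471.2  78.5]
```

Call:
{"api": "jog_arm", "payload": {
  "targets": [
    {"dx": 444, "dy": 472, "dz": 20, "rx": 0, "ry": 0, "rz": 0, "gripper": 1},
    {"dx": 444, "dy": 472, "dz": 20, "rx": 0, "ry": 0, "rz": 0, "gripper": 1},
    {"dx": 444, "dy": 472, "dz": 20, "rx": 0, "ry": 0, "rz": 0, "gripper": 1},
    {"dx": 444, "dy": 472, "dz": 20, "rx": 0, "ry": 0, "rz": 0, "gripper": 1},
    {"dx": 444, "dy": 472, "dz": 20, "rx": 0, "ry": 0, "rz": 0, "gripper": 1},
    {"dx": 444, "dy": 472, "dz": 20, "rx": 0, "ry": 0, "rz": 0, "gripper": 1},
    {"dx": 444, "dy": 472, "dz": 20, "rx": 0, "ry": 0, "rz": 0, "gripper": 1},
    {"dx": 444, "dy": 472, "dz": 20, "rx": 0, "ry": 0, "rz": 0, "gripper": 1}
  ],
  "force": 30
}}

```text
t: 0.77
eef_pos: [0.3532, 0.3361, 0.2381]
ee_rot: [3.142, 0.0, -0.32]
force: [0.3, -0.1, 1.0]
width: 0.0399
gripper_force: 0.0
```

```bash
python3 to.py .485 .053 .17
```

```text
t 0.77 [0.3532 0.3361 0.2381] [ 3.142  0.    -0.32 ] [ 0.3 -0.1  1. ] w 0.0399 q [ 1.16  0.05 -0.4  -0.   -1.11  0.09]
move [214.3 227.2  68.1]
```

Call:
{"api": "jog_arm", "payload": {
  "targets": [
    {"dx": 215, "dy": 228, "dz": 30, "rx": 0, "ry": 0, "rz": 0, "gripper": 1},
    {"dx": 215, "dy": 228, "dz": 30, "rx": 0, "ry": 0, "rz": 0, "gripper": 1},
    {"dx": 215, "dy": 228, "dz": 30, "rx": 0, "ry": 0, "rz": 0, "gripper": 1},
    {"dx": 215, "dy": 228, "dz": 30, "rx": 0, "ry": 0, "rz": 0, "gripper": 1},
    {"dx": 215, "dy": 228, "dz": 30, "rx": 0, "ry": 0, "rz": 0, "gripper": 1},
    {"dx": 215, "dy": 228, "dz": 30, "rx": 0, "ry": 0, "rz": 0, "gripper": 1},
    {"dx": 215, "dy": 228, "dz": 30, "rx": 0, "ry": 0, "rz": 0, "gripper": 1},
    {"dx": 215, "dy": 228, "dz": 60, "rx": 0, "ry": 0, "rz": 0, "gripper": 1}
  ]
}}

```text
t: 1.43
eef_pos: [0.489, 0.052, 0.1822]
ee_rot: [-3.137, -0.007, -0.321]
force: [3.0, 1.9, -0.1]
width: 0.0004
gripper_force: 0.0
```

```bash
python3 to.py .485 .053 .14
```

```text
t 1.43 [0.489  0.052  0.1822] [-3.137 -0.007 -0.321] [ 3.   1.9 -0.1] w 0.0004 q [ 0.51  0.11 -0.49  0.   -0.97  0.74]
move [-4.4  0.5 42.2]
```

Call:
{"api": "jog_arm", "payload": {
  "targets": [
    {"dx": 0, "dy": 0, "dz": 15, "rx": 0, "ry": 0, "rz": 0, "gripper": 1},
    {"dx": 0, "dy": 0, "dz": 30, "rx": 0, "ry": 0, "rz": 0, "gripper": 1},
    {"dx": 0, "dy": 0, "dz": 30, "rx": 0, "ry": 0, "rz": 0, "gripper": 1},
    {"dx": 0, "dy": 0, "dz": 30, "rx": 0, "ry": 0, "rz": 0, "gripper": 1},
    {"dx": 0, "dy": 0, "dz": 30, "rx": 0, "ry": 0, "rz": 0, "gripper": 1},
    {"dx": 0, "dy": 0, "dz": 30, "rx": 0, "ry": 0, "rz": 0, "gripper": 1},
    {"dx": 0, "dy": 0, "dz": 30, "rx": 0, "ry": 0, "rz": 0, "gripper": 1},
    {"dx": 0, "dy": 0, "dz": 30, "rx": 0, "ry": 0, "rz": 0, "gripper": 1}
  ]
}}

```text
t: 2.1
eef_pos: [0.4854, 0.0546, 0.1491]
ee_rot: [-3.14, -0.001, -0.32]
force: [0.5, -0.9, -0.4]
width: 0.0004
gripper_force: 0.0
```

```bash
python3 to.py .485 .053 .125; python3 - <<'E'
from h import *
f=arm.grab_frame('side');cv2.imwrite('pics/s1.png',cv2.resize(f['frame'][130:270,240:430,::-1],None,fx=4,fy=4,interpolation=cv2.INTER_CUBIC))
E
```

```text
t 2.1 [0.4854 0.0546 0.1491] [-3.14e+00 -1.00e-03 -3.20e-01] [ 0.5 -0.9 -0.4] w 0.0004 q [ 0.52  0.14 -0.53  0.   -0.9   0.74]
move [ 0.1  1.7 24.1]
```

View pics/s1.png

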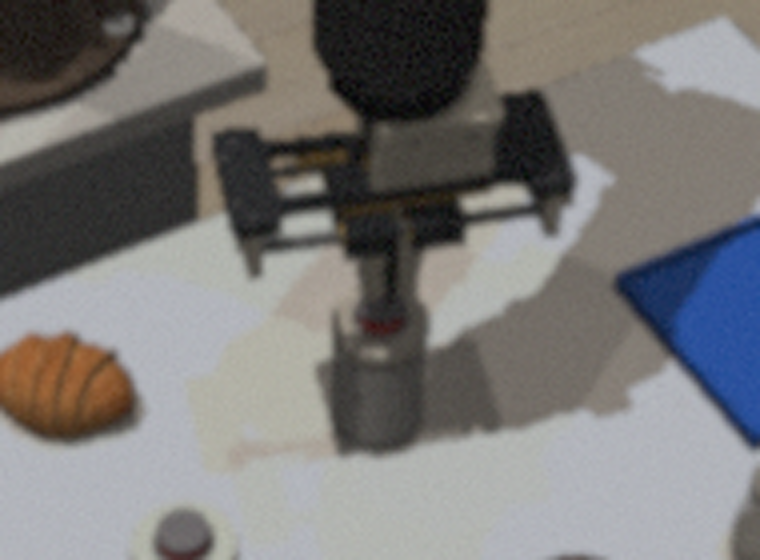

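The closed fingertips sit centred over the left canister's button, and the red skirt shows at about (380,325) in the crop. Next I press it.

Call:
{"api": "jog_arm", "payload": {
  "targets": [
    {"dx": 0, "dy": 1.5, "dz": 10, "rx": 0, "ry": 0, "rz": 0, "gripper": 1},
    {"dx": 0, "dy": 1.5, "dz": 14, "rx": 0, "ry": 0, "rz": 0, "gripper": 1},
    {"dx": 0, "dy": 1.5, "dz": 17, "rx": 0, "ry": 0, "rz": 0, "gripper": 1},
    {"dx": 0, "dy": 1.5, "dz": 20, "rx": 0, "ry": 0, "rz": 0, "gripper": 1},
    {"dx": 0, "dy": 1.5, "dz": 22, "rx": 0, "ry": 0, "rz": 0, "gripper": 1},
    {"dx": 0, "dy": 1.5, "dz": 24, "rx": 0, "ry": 0, "rz": 0, "gripper": 1},
    {"dx": 0, "dy": 1.5, "dz": 25, "rx": 0, "ry": 0, "rz": 0, "gripper": 1},
    {"dx": 0, "dy": 1.5, "dz": 25, "rx": 0, "ry": 0, "rz": 0, "gripper": 1}
  ]
}}

```text
t: 2.82
eef_pos: [0.4859, 0.0529, 0.1253]
ee_rot: [-3.141, -0.002, -0.32]
force: [-4.9, -0.1, 18.5]
width: 0.0006
gripper_force: 9.2
```

Force reached 18.5 N at z = 0.1253, so the button bottomed out. Lifting and moving to the middle canister.

Call:
{"api": "jog_arm", "payload": {
  "targets": [
    {"dx": 0, "dy": 0, "dz": -35, "rx": 0, "ry": 0, "rz": 0, "gripper": 1},
    {"dx": 142, "dy": 144, "dz": -45, "rx": 0, "ry": 0, "rz": 0, "gripper": 1},
    {"dx": 142, "dy": 144, "dz": -45, "rx": 0, "ry": 0, "rz": 0, "gripper": 1},
    {"dx": 142, "dy": 144, "dz": -45, "rx": 0, "ry": 0, "rz": 0, "gripper": 1},
    {"dx": 142, "dy": 144, "dz": -45, "rx": 0, "ry": 0, "rz": 0, "gripper": 1},
    {"dx": 142, "dy": 144, "dz": -45, "rx": 0, "ry": 0, "rz": 0, "gripper": 1},
    {"dx": 142, "dy": 144, "dz": -35, "rx": 0, "ry": 0, "rz": 0, "gripper": 1},
    {"dx": 142, "dy": 144, "dz": -25, "rx": 0, "ry": 0, "rz": 0, "gripper": 1}
  ]
}}

```text
t: 3.48
eef_pos: [0.5745, -0.1307, 0.1476]
ee_rot: [-3.141, -0.0, -0.324]
force: [-1.0, 0.7, -1.1]
width: 0.0005
gripper_force: 0.0
```

```bash
python3 to.py .574 -.128 .125; cat > chk.py <<'E'
from h import *
f=arm.grab_frame('side');S=world(f)
for n,x,y in(('L',.485,.053),('M',.574,-.128),('R',.51,-.334)):
    d=np.hypot(S[...,0]-x,S[...,1]-y);m=(d<.013)&(S[...,2]>.095)&(S[...,2]<.118);z=S[m]
    print(n,m.sum(),z[:,2].mean().round(4) if len(z) else '', np.percentile(z[:,2],[50,90]).round(4) if len(z) else '')
import sys
if len(sys.argv)>1: save(f,sys.argv[1])
E
python3 chk.py
```

```text
t 3.48 [ 0.5745 -0.1307  0.1476] [-3.141 -0.    -0.324] [-1.   0.7 -1.1] w 0.0005 q [ 0.11  0.3  -0.32  0.   -0.95  1.14]
move [-1.3 -2.4 22.6]
L 75 0.1095 [0.1105 0.1129]
M 46 0.1094 [0.1111 0.1134]
R 110 0.1111 [0.112  0.1143]
```

Call:
{"api": "jog_arm", "payload": {
  "targets": [
    {"dx": 0, "dy": -1, "dz": 5, "rx": 0, "ry": 0, "rz": 0, "gripper": 1},
    {"dx": 0, "dy": -1, "dz": 10, "rx": 0, "ry": 0, "rz": 0, "gripper": 1},
    {"dx": 0, "dy": -1, "dz": 14, "rx": 0, "ry": 0, "rz": 0, "gripper": 1},
    {"dx": 0, "dy": -1, "dz": 17, "rx": 0, "ry": 0, "rz": 0, "gripper": 1},
    {"dx": 0, "dy": -1, "dz": 20, "rx": 0, "ry": 0, "rz": 0, "gripper": 1},
    {"dx": 0, "dy": -1, "dz": 22, "rx": 0, "ry": 0, "rz": 0, "gripper": 1},
    {"dx": 0, "dy": -1, "dz": 24, "rx": 0, "ry": 0, "rz": 0, "gripper": 1},
    {"dx": 0, "dy": -1, "dz": 24, "rx": 0, "ry": 0, "rz": 0, "gripper": 1}
  ]
}}

```text
t: 4.2
eef_pos: [0.5752, -0.1276, 0.1256]
ee_rot: [-3.141, -0.002, -0.32]
force: [-2.0, 1.9, 9.1]
width: 0.0006
gripper_force: 4.2
```

Call:
{"api": "jog_arm", "payload": {
  "targets": [
    {"dx": 0, "dy": 0, "dz": 1, "rx": 0, "ry": 0, "rz": 0, "gripper": 1},
    {"dx": 0, "dy": 0, "dz": 1.5, "rx": 0, "ry": 0, "rz": 0, "gripper": 1},
    {"dx": 0, "dy": 0, "dz": 1.5, "rx": 0, "ry": 0, "rz": 0, "gripper": 1},
    {"dx": 0, "dy": 0, "dz": 1.5, "rx": 0, "ry": 0, "rz": 0, "gripper": 1},
    {"dx": 0, "dy": 0, "dz": 1.5, "rx": 0, "ry": 0, "rz": 0, "gripper": 1},
    {"dx": 0, "dy": 0, "dz": 1.5, "rx": 0, "ry": 0, "rz": 0, "gripper": 1},
    {"dx": 0, "dy": 0, "dz": 1.5, "rx": 0, "ry": 0, "rz": 0, "gripper": 1},
    {"dx": 0, "dy": 0, "dz": 1.5, "rx": 0, "ry": 0, "rz": 0, "gripper": 1}
  ]
}}

```text
t: 4.87
eef_pos: [0.5757, -0.1278, 0.1255]
ee_rot: [-3.141, -0.004, -0.32]
force: [-3.9, 2.0, 17.5]
width: 0.0001
gripper_force: 9.0
```

Call:
{"api": "jog_arm", "payload": {
  "targets": [
    {"dx": 0, "dy": 0, "dz": -35, "rx": 0, "ry": 0, "rz": 0, "gripper": 1},
    {"dx": 3, "dy": 216, "dz": -40, "rx": 0, "ry": 0, "rz": 0, "gripper": 1},
    {"dx": 3, "dy": 216, "dz": -40, "rx": 0, "ry": 0, "rz": 0, "gripper": 1},
    {"dx": 3, "dy": 216, "dz": -40, "rx": 0, "ry": 0, "rz": 0, "gripper": 1},
    {"dx": 3, "dy": 216, "dz": -40, "rx": 0, "ry": 0, "rz": 0, "gripper": 1},
    {"dx": 3, "dy": 216, "dz": -40, "rx": 0, "ry": 0, "rz": 0, "gripper": 1},
    {"dx": 3, "dy": 216, "dz": -30, "rx": 0, "ry": 0, "rz": 0, "gripper": 1},
    {"dx": 3, "dy": 216, "dz": -25, "rx": 0, "ry": 0, "rz": 0, "gripper": 1}
  ]
}}

```text
t: 5.53
eef_pos: [0.5076, -0.3363, 0.1469]
ee_rot: [-3.142, 0.0, -0.325]
force: [-1.0, 1.0, -0.3]
width: 0.0006
gripper_force: 0.0
```

```bash
python3 to.py .510 -.334 .125; python3 chk.py
```

```text
t 5.53 [ 0.5076 -0.3363  0.1469] [-3.142  0.    -0.325] [-1.   1.  -0.3] w 0.0006 q [-0.26  0.33 -0.27 -0.   -0.96  1.51]
move [ 1.5 -3.  21.9]
L 75 0.11 [0.1109 0.1136]
M 90 0.1012 [0.1013 0.1034]
R 71 0.11 [0.1116 0.1138]
```

The middle button stayed down and the left one sprang back up. Pressing the right one.

Call:
{"api": "jog_arm", "payload": {
  "targets": [
    {"dx": 1, "dy": -1, "dz": 5, "rx": 0, "ry": 0, "rz": 0, "gripper": 1},
    {"dx": 1, "dy": -1, "dz": 10, "rx": 0, "ry": 0, "rz": 0, "gripper": 1},
    {"dx": 1, "dy": -1, "dz": 14, "rx": 0, "ry": 0, "rz": 0, "gripper": 1},
    {"dx": 1, "dy": -1, "dz": 17, "rx": 0, "ry": 0, "rz": 0, "gripper": 1},
    {"dx": 1, "dy": -1, "dz": 20, "rx": 0, "ry": 0, "rz": 0, "gripper": 1},
    {"dx": 1, "dy": -1, "dz": 22, "rx": 0, "ry": 0, "rz": 0, "gripper": 1},
    {"dx": 1, "dy": -1, "dz": 24, "rx": 0, "ry": 0, "rz": 0, "gripper": 1},
    {"dx": 1, "dy": -1, "dz": 24, "rx": 0, "ry": 0, "rz": 0, "gripper": 1}
  ]
}}

```text
t: 6.25
eef_pos: [0.5114, -0.3332, 0.1255]
ee_rot: [3.141, -0.003, -0.32]
force: [-1.6, 3.7, 12.0]
width: 0.0002
gripper_force: 5.9
```

```bash
python3 to.py .510 -.334 .125
```

```text
t 6.25 [ 0.5114 -0.3332  0.1255] [ 3.141e+00 -3.000e-03 -3.200e-01] [-1.6  3.7 12. ] w 0.0002 q [-0.26  0.36 -0.3   0.   -0.92  1.51]
move [-1.1  1.2  0.5]
```

Call:
{"api": "jog_arm", "payload": {
  "targets": [
    {"dx": 0, "dy": 0, "dz": 1, "rx": 0, "ry": 0, "rz": 0, "gripper": 1},
    {"dx": 0, "dy": 0, "dz": 1, "rx": 0, "ry": 0, "rz": 0, "gripper": 1},
    {"dx": 0, "dy": 0, "dz": 1, "rx": 0, "ry": 0, "rz": 0, "gripper": 1},
    {"dx": 0, "dy": 0, "dz": 1, "rx": 0, "ry": 0, "rz": 0, "gripper": 1},
    {"dx": 0, "dy": 0, "dz": -30, "rx": 0, "ry": 0, "rz": 0, "gripper": 1},
    {"dx": 0, "dy": 0, "dz": -65, "rx": 0, "ry": 0, "rz": 0, "gripper": 1},
    {"dx": -146, "dy": -358, "dz": -65, "rx": 0, "ry": 0, "rz": 0, "gripper": 1},
    {"dx": -146, "dy": -358, "dz": -65, "rx": 0, "ry": 0, "rz": 0, "gripper": 1}
  ]
}}

```text
t: 6.92
eef_pos: [0.5058, -0.2506, 0.1905]
ee_rot: [-3.141, -0.004, -0.324]
force: [0.8, 1.4, -1.5]
width: 0.0006
gripper_force: 0.0
```

```bash
python3 to.py .4855 .053 .18; python3 chk.py
```

```text
t 6.92 [ 0.5058 -0.2506  0.1905] [-3.141 -0.004 -0.324] [ 0.8  1.4 -1.5] w 0.0006 q [-0.11  0.22 -0.32  0.   -1.02  1.36]
move [-116.  -281.3   10.1]
L 75 0.1098 [0.111  0.1134]
M 91 0.1011 [0.1009 0.103 ]
R 92 0.1022 [0.1024 0.1046]
```

L is faulty; M and R stay down. Returning to L with the gripper opening.

Call:
{"api": "jog_arm", "payload": {
  "targets": [
    {"dx": -115, "dy": -281, "dz": 10, "rx": 0, "ry": 0, "rz": 0, "gripper": 0},
    {"dx": -115, "dy": -281, "dz": 10, "rx": 0, "ry": 0, "rz": 0, "gripper": 0},
    {"dx": -115, "dy": -281, "dz": 10, "rx": 0, "ry": 0, "rz": 0, "gripper": 0},
    {"dx": -115, "dy": -281, "dz": 10, "rx": 0, "ry": 0, "rz": 0, "gripper": 0},
    {"dx": -115, "dy": -281, "dz": 10, "rx": 0, "ry": 0, "rz": 0, "gripper": 0},
    {"dx": -115, "dy": -281, "dz": 10, "rx": 0, "ry": 0, "rz": 0, "gripper": 0},
    {"dx": -115, "dy": -281, "dz": 10, "rx": 0, "ry": 0, "rz": 0, "gripper": 0},
    {"dx": -115, "dy": -281, "dz": 10, "rx": 0, "ry": 0, "rz": 0, "gripper": 0}
  ]
}}

```text
t: 7.63
eef_pos: [0.4839, 0.0571, 0.1788]
ee_rot: [-3.141, -0.001, -0.318]
force: [0.3, 0.7, 0.4]
width: 0.0481
gripper_force: 0.0
```

Call:
{"api": "jog_arm", "payload": {
  "targets": [
    {"dx": 0, "dy": 0, "dz": 0, "rx": 0, "ry": 0, "rz": 0, "gripper": 0},
    {"dx": 0, "dy": 0, "dz": 0, "rx": 0, "ry": 0, "rz": 0, "gripper": 0},
    {"dx": 0, "dy": 0, "dz": 0, "rx": 0, "ry": 0, "rz": 0, "gripper": 0},
    {"dx": 0, "dy": 0, "dz": 0, "rx": 0, "ry": 0, "rz": 0, "gripper": 0},
    {"dx": 0, "dy": 0, "dz": 0, "rx": 0, "ry": 0, "rz": 0, "gripper": 0},
    {"dx": 0, "dy": 0, "dz": 0, "rx": 0, "ry": 0, "rz": 0, "gripper": 0},
    {"dx": 0, "dy": 0, "dz": 0, "rx": 0, "ry": 0, "rz": 0, "gripper": 0},
    {"dx": 0, "dy": 0, "dz": 0, "rx": 0, "ry": 0, "rz": 0, "gripper": 0}
  ]
}}

```text
t: 8.3
eef_pos: [0.4843, 0.0525, 0.1788]
ee_rot: [-3.142, 0.0, -0.322]
force: [0.1, 0.1, 1.1]
width: 0.0875
gripper_force: 0.0
```

```bash
python3 to.py .4855 .0525 .096; python3 - <<'E'
from h import *
f=arm.grab_frame('side');S=world(f);w=S[185:250,310:360].reshape(-1,3)
m=w[(w[:,2]>.109)&(w[:,2]<.118)&(np.hypot(w[:,0]-.485,w[:,1]-.053)<.025)];print(len(m),(m.min(0)+m.max(0))/2,np.ptp(m,0))
E
```

```text
t 8.3 [0.4843 0.0525 0.1788] [-3.142  0.    -0.322] [0.1 0.1 1.1] w 0.0875 q [ 0.51  0.11 -0.49 -0.   -0.97  0.74]
move [ 1.2 -0.4 82.8]
84 [0.48618489 0.05235513 0.11194616] [0.03146642 0.02834322 0.00544757]
```

Call:
{"api": "jog_arm", "payload": {
  "targets": [
    {"dx": 1, "dy": 0, "dz": 15, "rx": 0, "ry": 0, "rz": 0, "gripper": 0},
    {"dx": 1, "dy": 0, "dz": 30, "rx": 0, "ry": 0, "rz": 0, "gripper": 0},
    {"dx": 1, "dy": 0, "dz": 45, "rx": 0, "ry": 0, "rz": 0, "gripper": 0},
    {"dx": 1, "dy": 0, "dz": 60, "rx": 0, "ry": 0, "rz": 0, "gripper": 0},
    {"dx": 1, "dy": 0, "dz": 72, "rx": 0, "ry": 0, "rz": 0, "gripper": 0},
    {"dx": 1, "dy": 0, "dz": 80, "rx": 0, "ry": 0, "rz": 0, "gripper": 0},
    {"dx": 1, "dy": 0, "dz": 83, "rx": 0, "ry": 0, "rz": 0, "gripper": 0},
    {"dx": 1, "dy": 0, "dz": 83, "rx": 0, "ry": 0, "rz": 0, "gripper": 0}
  ]
}}

```text
t: 9.02
eef_pos: [0.485, 0.0525, 0.0953]
ee_rot: [3.141, 0.001, -0.321]
force: [0.8, 0.3, -0.6]
width: 0.0875
gripper_force: 0.0
```

Call:
{"api": "jog_arm", "payload": {
  "targets": [
    {"dx": 0, "dy": 0, "dz": 0, "rx": 0, "ry": 0, "rz": 0, "gripper": 0.1},
    {"dx": 0, "dy": 0, "dz": 0, "rx": 0, "ry": 0, "rz": 0, "gripper": 0.2},
    {"dx": 0, "dy": 0, "dz": 0, "rx": 0, "ry": 0, "rz": 0, "gripper": 0.27},
    {"dx": 0, "dy": 0, "dz": 0, "rx": 0, "ry": 0, "rz": 0, "gripper": 0.3},
    {"dx": 0, "dy": 0, "dz": 0, "rx": 0, "ry": 0, "rz": 0, "gripper": 0.33},
    {"dx": 0, "dy": 0, "dz": 0, "rx": 0, "ry": 0, "rz": 0, "gripper": 0.4},
    {"dx": 0, "dy": 0, "dz": 0, "rx": 0, "ry": 0, "rz": 0, "gripper": 0.6},
    {"dx": 0, "dy": 0, "dz": 0, "rx": 0, "ry": 0, "rz": 0, "gripper": 1}
  ],
  "force": 25
}}

```text
t: 9.68
eef_pos: [0.4854, 0.0526, 0.0961]
ee_rot: [-3.142, -0.0, -0.321]
force: [-0.3, -1.3, 5.2]
width: 0.0594
gripper_force: 25.0
```

Call:
{"api": "jog_arm", "payload": {
  "targets": [
    {"dx": 0, "dy": 0, "dz": 0, "rx": 0, "ry": 0, "rz": 0, "gripper": 1},
    {"dx": 0, "dy": 0, "dz": 0, "rx": 0, "ry": 0, "rz": 0, "gripper": 1},
    {"dx": 0, "dy": 0, "dz": -3, "rx": 0, "ry": 0, "rz": 0, "gripper": 1},
    {"dx": 0, "dy": 0, "dz": -10, "rx": 0, "ry": 0, "rz": 0, "gripper": 1},
    {"dx": 0, "dy": 0, "dz": -20, "rx": 0, "ry": 0, "rz": 0, "gripper": 1},
    {"dx": 0, "dy": 0, "dz": -35, "rx": 0, "ry": 0, "rz": 0, "gripper": 1},
    {"dx": 0, "dy": 0, "dz": -50, "rx": 0, "ry": 0, "rz": 0, "gripper": 1},
    {"dx": 0, "dy": 0, "dz": -60, "rx": 0, "ry": 0, "rz": 0, "gripper": 1}
  ]
}}

```text
t: 10.35
eef_pos: [0.4852, 0.0528, 0.157]
ee_rot: [-3.141, -0.0, -0.321]
force: [0.6, 0.7, -3.8]
width: 0.0588
gripper_force: 25.0
```

```bash
python3 to.py .542 .317 .16
```

```text
t 10.35 [0.4852 0.0528 0.157 ] [-3.141 -0.    -0.321] [ 0.6  0.7 -3.8] w 0.0588 q [ 0.51  0.13 -0.52 -0.   -0.92  0.74]
move [ -29.4 -268.6   -2.9]
```

Call:
{"api": "jog_arm", "payload": {
  "targets": [
    {"dx": -1, "dy": -10, "dz": 0, "rx": 0, "ry": 0, "rz": 0, "gripper": 1},
    {"dx": -3, "dy": -30, "dz": 0, "rx": 0, "ry": 0, "rz": 0, "gripper": 1},
    {"dx": -6, "dy": -55, "dz": 0, "rx": 0, "ry": 0, "rz": 0, "gripper": 1},
    {"dx": -9, "dy": -85, "dz": 0, "rx": 0, "ry": 0, "rz": 0, "gripper": 1},
    {"dx": -13, "dy": -115, "dz": 0, "rx": 0, "ry": 0, "rz": 0, "gripper": 1},
    {"dx": -16, "dy": -145, "dz": 0, "rx": 0, "ry": 0, "rz": 0, "gripper": 1},
    {"dx": -19, "dy": -175, "dz": 0, "rx": 0, "ry": 0, "rz": 0, "gripper": 1},
    {"dx": -22, "dy": -200, "dz": 0, "rx": 0, "ry": 0, "rz": 0, "gripper": 1}
  ],
  "force": 35
}}

```text
t: 11.02
eef_pos: [0.5273, 0.2517, 0.1549]
ee_rot: [3.141, 0.001, -0.32]
force: [0.8, -0.2, -2.8]
width: 0.0591
gripper_force: 35.0
```

Call:
{"api": "jog_arm", "payload": {
  "targets": [
    {"dx": -2, "dy": -22, "dz": 0, "rx": 0, "ry": 0, "rz": 0, "gripper": 1},
    {"dx": -4, "dy": -40, "dz": 0, "rx": 0, "ry": 0, "rz": 0, "gripper": 1},
    {"dx": -5, "dy": -54, "dz": 0, "rx": 0, "ry": 0, "rz": 0, "gripper": 1},
    {"dx": -6, "dy": -63, "dz": 0, "rx": 0, "ry": 0, "rz": 0, "gripper": 1},
    {"dx": -7, "dy": -68, "dz": 0, "rx": 0, "ry": 0, "rz": 0, "gripper": 1},
    {"dx": -7, "dy": -68, "dz": 0, "rx": 0, "ry": 0, "rz": 0, "gripper": 1},
    {"dx": -7, "dy": -68, "dz": 0, "rx": 0, "ry": 0, "rz": 0, "gripper": 1},
    {"dx": -7, "dy": -68, "dz": 0, "rx": 0, "ry": 0, "rz": 0, "gripper": 1}
  ]
}}

```text
t: 11.68
eef_pos: [0.5419, 0.3152, 0.1558]
ee_rot: [3.141, 0.0, -0.321]
force: [-0.3, -0.1, -3.9]
width: 0.059
gripper_force: 35.0
```

```bash
python3 to.py .542 .317 .1; python3 - <<'E'
from h import *
f=arm.grab_frame('side');cv2.imwrite('pics/s2.png',cv2.resize(f['frame'][70:260,340:540,::-1],None,fx=3,fy=3,interpolation=cv2.INTER_CUBIC))
E
```

```text
t 11.68 [0.5419 0.3152 0.1558] [ 3.141  0.    -0.321] [-0.3 -0.1 -3.9] w 0.059 q [ 0.84  0.35 -0.22 -0.   -1.    0.41]
move [-0.5 -1.7 55.7]
```

View pics/s2.png

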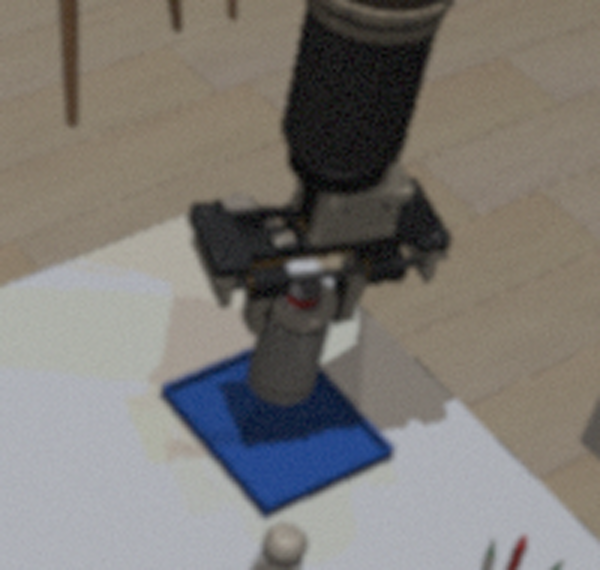

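The canister hangs upright over the tray, its foot at about (285,395) in the crop, within the blue floor. Lowering it gently.

Call:
{"api": "jog_arm", "payload": {
  "targets": [
    {"dx": 0, "dy": 0, "dz": 8, "rx": 0, "ry": 0, "rz": 0, "gripper": 1},
    {"dx": 0, "dy": 0, "dz": 18, "rx": 0, "ry": 0, "rz": 0, "gripper": 1},
    {"dx": 0, "dy": 0, "dz": 28, "rx": 0, "ry": 0, "rz": 0, "gripper": 1},
    {"dx": 0, "dy": 0, "dz": 37, "rx": 0, "ry": 0, "rz": 0, "gripper": 1},
    {"dx": 0, "dy": 0, "dz": 44, "rx": 0, "ry": 0, "rz": 0, "gripper": 1},
    {"dx": 0, "dy": 0, "dz": 49, "rx": 0, "ry": 0, "rz": 0, "gripper": 1},
    {"dx": 0, "dy": 0, "dz": 51, "rx": 0, "ry": 0, "rz": 0, "gripper": 1},
    {"dx": 0, "dy": 0, "dz": 52, "rx": 0, "ry": 0, "rz": 0, "gripper": 1}
  ]
}}

```text
t: 12.4
eef_pos: [0.5421, 0.316, 0.1032]
ee_rot: [3.141, 0.0, -0.321]
force: [-0.0, -0.4, -3.6]
width: 0.0591
gripper_force: 35.0
```

Call:
{"api": "jog_arm", "payload": {
  "targets": [
    {"dx": 0, "dy": 0, "dz": 0.5, "rx": 0, "ry": 0, "rz": 0, "gripper": 1},
    {"dx": 0, "dy": 0, "dz": 1, "rx": 0, "ry": 0, "rz": 0, "gripper": 1},
    {"dx": 0, "dy": 0, "dz": 1.5, "rx": 0, "ry": 0, "rz": 0, "gripper": 1},
    {"dx": 0, "dy": 0, "dz": 2, "rx": 0, "ry": 0, "rz": 0, "gripper": 1},
    {"dx": 0, "dy": 0, "dz": 2.5, "rx": 0, "ry": 0, "rz": 0, "gripper": 1},
    {"dx": 0, "dy": 0, "dz": 3, "rx": 0, "ry": 0, "rz": 0, "gripper": 1},
    {"dx": 0, "dy": 0, "dz": 3, "rx": 0, "ry": 0, "rz": 0, "gripper": 1},
    {"dx": 0, "dy": 0, "dz": 3, "rx": 0, "ry": 0, "rz": 0, "gripper": 1}
  ]
}}

```text
t: 13.07
eef_pos: [0.5422, 0.3161, 0.1008]
ee_rot: [-3.142, -0.0, -0.321]
force: [-0.4, -0.0, -2.8]
width: 0.059
gripper_force: 35.0
```

Call:
{"api": "jog_arm", "payload": {
  "targets": [
    {"dx": 0, "dy": 0, "dz": 0.3, "rx": 0, "ry": 0, "rz": 0, "gripper": 1},
    {"dx": 0, "dy": 0, "dz": 0.5, "rx": 0, "ry": 0, "rz": 0, "gripper": 1},
    {"dx": 0, "dy": 0, "dz": 0.7, "rx": 0, "ry": 0, "rz": 0, "gripper": 1},
    {"dx": 0, "dy": 0, "dz": 0.9, "rx": 0, "ry": 0, "rz": 0, "gripper": 1},
    {"dx": 0, "dy": 0, "dz": 1, "rx": 0, "ry": 0, "rz": 0, "gripper": 1},
    {"dx": 0, "dy": 0, "dz": 1, "rx": 0, "ry": 0, "rz": 0, "gripper": 1},
    {"dx": 0, "dy": 0, "dz": 1, "rx": 0, "ry": 0, "rz": 0, "gripper": 1},
    {"dx": 0, "dy": 0, "dz": 1, "rx": 0, "ry": 0, "rz": 0, "gripper": 1}
  ]
}}

```text
t: 13.73
eef_pos: [0.5423, 0.3161, 0.1002]
ee_rot: [-3.141, -0.0, -0.321]
force: [-0.9, -2.0, 2.7]
width: 0.059
gripper_force: 35.0
```

Contact: the force went from about −3 N to +2.7 N. Releasing, then rising straight up.

Call:
{"api": "jog_arm", "payload": {
  "targets": [
    {"dx": 0, "dy": 0, "dz": 0, "rx": 0, "ry": 0, "rz": 0, "gripper": 0.3},
    {"dx": 0, "dy": 0, "dz": 0, "rx": 0, "ry": 0, "rz": 0, "gripper": 0.2},
    {"dx": 0, "dy": 0, "dz": 0, "rx": 0, "ry": 0, "rz": 0, "gripper": 0},
    {"dx": 0, "dy": 0, "dz": 0, "rx": 0, "ry": 0, "rz": 0, "gripper": 0},
    {"dx": 0, "dy": 0, "dz": 0, "rx": 0, "ry": 0, "rz": 0, "gripper": 0},
    {"dx": 0, "dy": 0, "dz": 0, "rx": 0, "ry": 0, "rz": 0, "gripper": 0},
    {"dx": 0, "dy": 0, "dz": 0, "rx": 0, "ry": 0, "rz": 0, "gripper": 0},
    {"dx": 0, "dy": 0, "dz": 0, "rx": 0, "ry": 0, "rz": 0, "gripper": 0}
  ]
}}

```text
t: 14.4
eef_pos: [0.5422, 0.3161, 0.0997]
ee_rot: [-3.142, -0.0, -0.321]
force: [-0.5, -0.1, -0.6]
width: 0.0872
gripper_force: 0.0
```

Call:
{"api": "jog_arm", "payload": {
  "targets": [
    {"dx": 0, "dy": 0, "dz": -8, "rx": 0, "ry": 0, "rz": 0, "gripper": 0},
    {"dx": 0, "dy": 0, "dz": -20, "rx": 0, "ry": 0, "rz": 0, "gripper": 0},
    {"dx": 0, "dy": 0, "dz": -35, "rx": 0, "ry": 0, "rz": 0, "gripper": 0},
    {"dx": 0, "dy": 0, "dz": -55, "rx": 0, "ry": 0, "rz": 0, "gripper": 0},
    {"dx": 0, "dy": 0, "dz": -75, "rx": 0, "ry": 0, "rz": 0, "gripper": 0},
    {"dx": 0, "dy": 0, "dz": -95, "rx": 0, "ry": 0, "rz": 0, "gripper": 0},
    {"dx": 0, "dy": 0, "dz": -110, "rx": 0, "ry": 0, "rz": 0, "gripper": 0},
    {"dx": 0, "dy": 0, "dz": -120, "rx": 0, "ry": 0, "rz": 0, "gripper": 0}
  ]
}}

```text
t: 15.07
eef_pos: [0.5429, 0.3166, 0.2234]
ee_rot: [-3.138, -0.002, -0.32]
force: [-0.5, -0.0, 0.5]
width: 0.088
gripper_force: 0.0
```

```bash
python3 chk.py s3.png; python3 to.py .54 .31 .22
```

```text
L 0  
M 85 0.1008 [0.1005 0.1034]
R 100 0.1024 [0.1023 0.105 ]
t 15.12 [0.5434 0.3169 0.2246] [-3.137e+00 -3.000e-03 -3.200e-01] [1.2 0.6 2.7] w 0.0877 q [ 0.84  0.3  -0.13  0.   -1.13  0.41]
move [-1.   7.7  4.6]
```

View pics/s3.png

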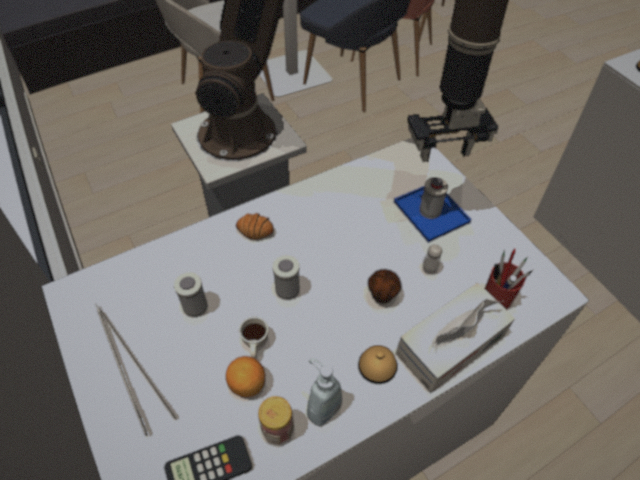

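The faulty canister stands upright in the tray at about (433,197). The other two are in place at (190,294) and (286,277) with their buttons down, and nothing else has moved.

```bash
python3 -c "
from station import arm
print(arm.job_done())"
```

```text
the job is handed in; nothing more can be done
None
```

I pressed all three buttons fully down; the faulty canister, the one nearest the tray, is now upright in the blue tray, and the other two stand where they were with their buttons down; job handed in at about 15 s.

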